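# Set the silver filter wheel to its mark

### The job

Two filter wheels stand on the microscopy bench. Turn the silver one until the red mark engraved across its rim faces the brass pointer on its own stand, and leave it there. Do not turn the black wheel.

Things in the scene. Friction and masses are not known exactly. Their poses are not given: they have to be found in the camera images.
- silver_wheel: Silver filter wheel, a round dish of 160 mm diameter on an upright axis. Origin on the axis at its underside, 18 mm above the bench; z up, x towards the red mark. Raised rim to pinch from above and lead round: radius 69 to 80 mm, top 42 mm above the origin; floor inside 8 mm above it, low hub 13 mm in radius. Turns both ways without stops; moves at about 1 N on the rim, stays where left.
- silver_mark (a point): Outer top edge of the silver wheel's rim at its red mark: 80 mm from the axis, 42 mm above the wheel's origin. The mark is a 7 mm wide red line across the rim, down both its sides and over the floor to the hub. It starts 0.6 to 1.5 rad counter-clockwise of the pointer, seen from above.
- silver_pointer (a point): Tip of the fixed brass pointer on the silver wheel's round dark grey stand (200 mm diameter, 14 mm thick): 83 mm from the axis, level with the rim's top, pointing inwards at it. A level cone up to 15 mm thick on a brass post 16 mm wide, 106 to 120 mm from the axis, top 67 mm above the bench; keep the fingers clear of it.
- black_mark (a point): Outer top edge of the black wheel's rim at its white mark, 80 mm from its axis. The black wheel, its stand and brass pointer have the same sizes as the silver one's; the two axes are at least 280 mm apart. It must not be turned.

How it is judged:
At the end, for the whole second after the job is handed in: The silver wheel is at rest with its red mark at the brass pointer: the mark's outer edge within 18 mm of the pointer's tip, seen from above (about 12 degrees either way) (horizontal distance between silver_mark and silver_pointer below 0.018 m and angular speed of silver_wheel below 0.1 rad/s); the robot touches nothing.
It fails at once if the black wheel is turned: its mark moves more than 15 mm (distance of black_mark from where it was at the start of the episode above 0.015 m).
It also fails if it takes over 35 s, if anything falls off the work surface, if the arm or the gripper's body presses on something with over 40 N, if the wrist force passes 120 N, or if a joint passes its speed limit or range.

### The arm

A 7-joint arm with a two-finger parallel gripper is mounted at the origin on the work surface. World frame = base frame: x ahead of the robot, y to its left, z up, the work surface at z = 0. Lengths are in m, angles in rad, forces in N, time in s.
With the tool pointing down it reaches from about 0.4 to 0.875 m from the base axis. Payload 19.3 kg.
Tool frame: the origin (TCP) lies midway between the tips of the shut fingers; the grasp point (between the pads) lies 19 mm behind it; z points along the fingers, y is the line along which they close (so a half turn about z gives the same grasp; the last joint's range is limited). The gripper opens to 85 mm and grips with 20 to 120 N. Pads are 22 mm wide; open, the fingers measure 114 mm over their backs; the gripper's body (76 mm by 85 mm) begins 54 mm behind the grasp point. The pads swing forward as they close: fully open they stand 13 mm farther back than shut.
Start: joints at [1.104, 0.521, -0.036, 1.599, 0.021, 1.021, -0.113], TCP at [0.242, -0.576, 0.231] pointing down, gripper open.
Joint ranges: [-2.91, 2.91], [-0.3, 2.13], [-1.5, 1.42], [0.17, 2.43], [-1.26, 4.41], [0.16, 1.93], [-2.52, 2.52]. Speed limits (rad/s): [1.89, 1.89, 2.39, 2.39, 3.01, 3.01, 3.01].

### API

Orientations are given as [roll, pitch, yaw] about the fixed x, y, z axes, in that order (R = Rz(yaw) Ry(pitch) Rx(roll)).
In Python, from workcell import bot gives the robot as it stands.
- The arm moves only by the tool step_hand, called after ">>>" as name([rows], argument=value, ...), one row to a line, values as JSON. Schema: {"type":"object","properties":{"motion":{"type":"array","items":{"type":"array","prefixItems":[{"type":"number"},{"type":"array","items":{"type":"number"},"minItems":3,"maxItems":3},{"type":"array","items":{"type":"number"},"minItems":3,"maxItems":3}],"minItems":3,"maxItems":3},"minItems":1,"maxItems":5},"grip_force":{"type":"number"},"only":{"type":"string"},"quiet":{"type":"boolean"},"lines":{"type":"string"}},"required":["motion"],"additionalProperties":false}. motion is a list of rows, 1 to 5 of them, each written [opening, [dx, dy, dz], [rx, ry, rz]]: the finger opening in m, then dx, dy, dz in parts of the range, where 1.0 means 0.8 m, then a rotation vector rx, ry, rz in a scale on which 1.0 is pi rad; each row is the pose to reach, as a shift and turn from the pose commanded when the call began, along the tool's axes at that moment; what a row does not reach only later rows make up. A row lasts 1/8 s, in which the tool goes at most 0.0625 m and 0.188 rad, less where a joint would pass 70% of its speed; a pose out of reach is approached as far as the arm can. The fingers move at their own pace and stop on an object; grip_force is the grip in N (left out, the last holds). Time passes only in rows, so rows that do not move let the fingers close. The tool returns the time, the measured TCP pose, the force, the opening and the grip force at its end. only (a regular expression) keeps the lines of the reply that match it, lines (a string "A,B") keeps lines A to B, and quiet returns only ok. Input that does not fit is refused with a message, and nothing moves.
- bot.observe(): the state, without advancing time (a new reading comes with each control period).
- bot.grab_frame(name): name is "scene" or "top" or "wrist"; returns the picture (420x560x3 uint8, blue, green, red); there is no depth.
- bot.calibration(name): a dict with "vfov" (degrees; the focal length in pixels is half the picture's height over the tangent of half this angle, whatever the lens; pixels are square), "cx", "cy" (the principal point, pixels), "eye" and "attitude" of the camera in the world. Camera axes: x right, y down, z forward; pixel columns grow to the right and rows downward; lengths in m; the calibration is good to about 2 mm. A picture is of the moment at which its call begins: read the wrist's pose just before it. calibration takes no time and is no camera call; for the wrist camera it gives the pose at the moment of the call.
- bot.job_done(): hands the job in; it is judged then, once.
The state is a dict: "clock": time; "qpos": joint angles; "qd": joint speeds; "joint_efforts": joint torques, N m; "position": TCP position; "tool_rot": TCP orientation; "force": force on the tool from outside, world axes, zero at the start; "moment": the same for the moment, N m; "grip_width": finger opening in m; "finger_force": force on a finger pad.
Only numpy, scipy, OpenCV 4.12 (cv2) and the standard library are available. Lean on these libraries where they do the work, as an engineer would, in place of code of your own. Each camera call takes 0.05 s, during which the arm holds its last target. There are 200 camera calls.

## Working session

There is one attempt and no reset: what is moved stays moved. The work goes in short steps, Python scripts to look and compute and a tool call to move; the robot and the scene stay as the last step left them, time stands still between calls to the robot, and variables do not carry over. Pictures are saved under pics/ and viewed, at most 10 in all, crops included, and the job is handed in when it is done.

```bash
ls; mkdir -p pics; python3 - <<'E'
from workcell import bot
import cv2
s=bot.observe(); print(s)
for n in("scene","top"):
    c=bot.calibration(n); print(n,c)
    cv2.imwrite(f"pics/{n}0.png",bot.grab_frame(n))
E
```

```text
pics
workcell.py
{'clock': 0.0, 'qpos': array([ 1.10378811,  0.52199956, -0.03632365,  1.59998026,  0.02117537,
        1.02112101, -0.11279965]), 'qd': array([-9.16613789e-04,  1.06585178e-03, -1.59050665e-03, -1.49022328e-03,
        1.75085208e-04, -5.27167848e-04, -8.17588151e-06]), 'joint_efforts': array([-1.17417432e-03, -9.27132940e+01,  1.97933257e+00, -3.69943821e+01,
        1.78929884e-02,  8.14141065e-03,  4.41155976e-05]), 'position': array([ 0.24139002, -0.57614331,  0.23074472]), 'tool_rot': array([-3.14047014e+00,  6.15528379e-05,  3.96781996e-01]), 'force': array([-0.08289515, -0.23054015, -0.10456553]), 'moment': array([-0.05083866,  0.02461912, -0.01313105]), 'finger_force': 0.0, 'grip_width': 0.08545124163358027}
scene {'vfov': 50.37854156101983, 'cx': 285.039904036977, 'cy': 223.25823410778975, 'eye': array([0.98255348, 0.44108011, 0.62004364]), 'attitude': array([-2.33098613, -0.01801204,  2.42440957])}
top {'vfov': 49.79698772229386, 'cx': 289.7891939476391, 'cy': 213.11489310282911, 'eye': array([0.44612296, 0.00091837, 0.75877844]), 'attitude': array([-2.9050534 ,  0.00456226, -1.65373366])}
```

View pics/top0.png

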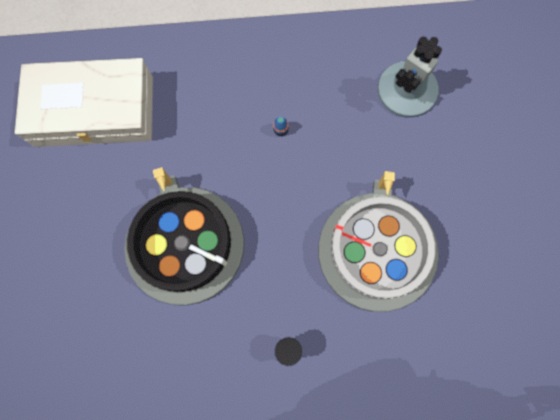

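View pics/scene0.png

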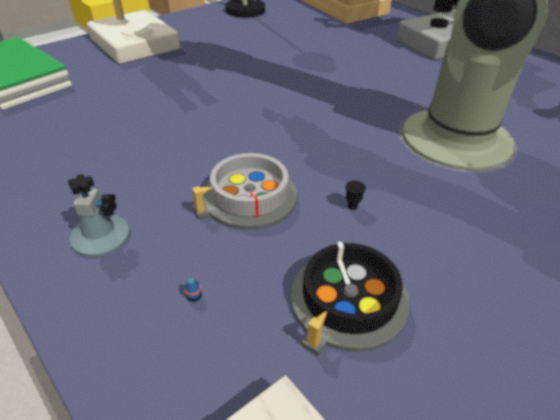

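The top view shows the silver wheel on the right: hub about (380,249), red mark's outer end about (337,227), pointer tip about (388,193), post about (388,178). The black wheel is on the left, hub about (181,243). Seen from above, the mark is counter-clockwise of the pointer, so I need to turn it clockwise. Next I'll measure positions from both cameras.

```bash
cat > h.py <<'E'
import numpy as np, cv2
from scipy.spatial.transform import Rotation as R
from scipy.optimize import least_squares
def ray(c,uv):
    uv=np.atleast_2d(uv).astype(float); f=210/np.tan(np.radians(c["vfov"])/2)
    d=np.c_[(uv[:,0]-c["cx"])/f,(uv[:,1]-c["cy"])/f,np.ones(len(uv))]
    return d@R.from_euler("xyz",c["attitude"]).as_matrix().T
def onz(c,uv,z):
    d=ray(c,uv); return c["eye"]+d*((z-c["eye"][2])/d[:,2])[:,None]
def circ(p,r0=.08):
    return least_squares(lambda x:np.hypot(p[:,0]-x[0],p[:,1]-x[1])-x[2],[*p[:,:2].mean(0),r0],loss="soft_l1",f_scale=.001).x
E
python3 - <<'E'
from workcell import bot
from h import *
c=bot.calibration("top"); im=cv2.imread("pics/top0.png"); k=bot.calibration("scene")
hsv=cv2.cvtColor(im,cv2.COLOR_BGR2HSV)
m=((hsv[...,1]<45)&(hsv[...,2]>120)).astype(np.uint8); m[:, :315]=0; m[:185]=0; m[310:]=0
red=((hsv[...,0]<6)|(hsv[...,0]>174))&(hsv[...,1]>150)&(hsv[...,2]>150); red[:, :315]=0
ys,xs=np.nonzero(red); print("red",len(xs),xs.min(),xs.max(),ys.min(),ys.max())
m=cv2.morphologyEx(m,cv2.MORPH_OPEN,np.ones((2,2),np.uint8))
cn=max(cv2.findContours(m,cv2.RETR_EXTERNAL,cv2.CHAIN_APPROX_NONE)[0],key=cv2.contourArea)[:,0]
print("rim box",cn.min(0),cn.max(0))
p=onz(c,cn,.06); print("outer rim circle",circ(p))
print("hub z.03",onz(c,[380,249],.03),"mark",onz(c,[337,227],.06),"tip",onz(c,[388,193],.06),"post",onz(c,[389,177],.067))
print("black hub",onz(c,[181,243],.03))
print("scene: hub",onz(k,[250,188],.03),"tip",onz(k,[210,188],.06),"mark",onz(k,[256,196],.06))
z=cv2.resize(im[160:320,300:460],None,fx=3.7,fy=3.7,interpolation=cv2.INTER_CUBIC); 
z2=cv2.resize(cv2.imread("pics/scene0.png")[140:240,180:310],None,fx=4,fy=4,interpolation=cv2.INTER_CUBIC)
cv2.imwrite("pics/z.png",z)
E
```

```text
red 69 337 369 226 244
rim box [319 186] [437 310]
outer rim circle [ 0.54311286 -0.14155406  0.0921808 ]
hub z.03 [[ 0.54941584 -0.15137369  0.03      ]] mark [[ 0.58556845 -0.08215014  0.06      ]] tip [[ 0.6341066  -0.16961289  0.06      ]] post [[ 0.65853486 -0.1730567   0.067     ]]
black hub [[0.58635877 0.1708408  0.03      ]]
scene: hub [[ 0.55244291 -0.14723211  0.03      ]] tip [[ 0.63491108 -0.16784446  0.06      ]] mark [[ 0.58046745 -0.09044617  0.06      ]]
```

View pics/z.png

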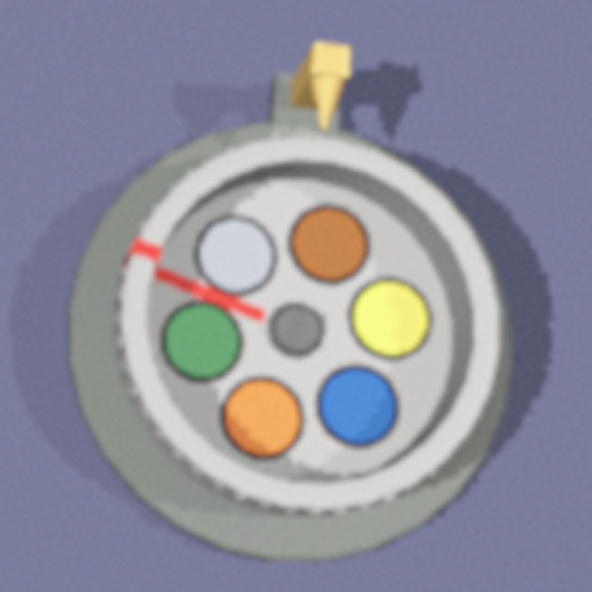

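The crop gives the rim's top circle centre at about (384.3,246.5) in the full picture. The mark's outer edge is at (335.1,226.5), the tip at (387.6,195.1) and the hub at (380.3,248.9). The automatic circle (92 mm) had merged the stand with the rim, so I'm discarding it and checking these points against the given sizes instead.

```bash
python3 - <<'E'
from workcell import bot
from h import *
c=bot.calibration("top")
f=lambda u,v,z:onz(c,[u,v],z)[0,:2]
q=lambda x,y:(300+x/3.7,160+y/3.7)
rim=np.array([f(*q(x,y),.06) for x,y in[(122,320),(503,320),(312,132),(312,508),(172,185),(450,190)]])
o=circ(rim); C=o[:2]; print("rim fit",o)
C2=f(*q(297,329),.03); print("hub",C2)
tip=f(*q(324,130),.06); mk=f(*q(130,246),.06)
for cc in(C,C2):
    a=np.arctan2(*(tip-cc)[::-1]); b=np.arctan2(*(mk-cc)[::-1]); print("r tip",np.hypot(*(tip-cc)),"r mark",np.hypot(*(mk-cc)),"ang",a,b,"turn",b-a)
E
```

```text
rim fit [ 0.55093202 -0.15298429  0.08049625]
hub [ 0.54951115 -0.15182799]
r tip 0.08118899406516498 r mark 0.08187021386949231 ang -0.19163943066720696 1.1195181695718586 turn 1.3111576002390655
r tip 0.08280860060004341 r mark 0.08146884732093128 ang -0.20207934220518997 1.0976319296661927 turn 1.2997112718713826
```

Both estimates agree: the axis is at about (0.550,-0.152) and the radii are 80–83 mm, as they should be. The pointer is at -0.197 rad and the mark at 1.108 rad, so the turn is about 1.305 rad clockwise. I'll pinch the near side of the rim at 3.60 rad and lead it to 2.295 rad, well away from the post.

The manual's scale: shifts go in shares of 0.8 m and turns go in shares of pi rad. Converting my numbers, 0.19 m / 0.8 = 0.2375, 0.152 m / 0.8 = 0.19, -0.9 rad / 3.1416 = -0.2865.

```bash
cat > d.py <<'E'
# python3 d.py theta z : shift/turn in tool axes to rim angle theta, TCP height z
import sys
from workcell import bot
from h import *
C=np.array([.5500,-.1522]); th,z=map(float,sys.argv[1:3]); r=float(sys.argv[3]) if len(sys.argv)>3 else .0745
s=bot.observe(); T=R.from_euler("xyz",s["tool_rot"])
G=R.from_euler("xyz",[np.pi,0,np.arctan2(-np.cos(th),np.sin(th))])
p=[*(C+r*np.array([np.cos(th),np.sin(th)])),z]
print("t",s["clock"],"target",np.round(p,4),"d",np.round(T.inv().apply(p-s["position"]),4),"rot",np.round((T.inv()*G).as_rotvec(),4))
print("q",np.round(s["qpos"],2),"F",np.round(s["force"],1),"w",s["grip_width"],s["finger_force"])
E
```

>>> step_hand([
  [0.05, [0.0475, -0.0338, 0.0063], [0, 0, -0.0573]],
  [0.05, [0.095, -0.0675, 0.0125], [0, 0, -0.1146]],
  [0.05, [0.1425, -0.1013, 0.0188], [0, 0, -0.1719]],
  [0.05, [0.19, -0.135, 0.025], [0, 0, -0.2292]],
  [0.05, [0.2375, -0.1688, 0.0313], [0, 0, -0.2865]],
])

```text
clock: 0.72
position: [0.3651, -0.3771, 0.2061]
tool_rot: [-3.141, -0.0, 1.303]
force: [0.9, -1.0, -1.1]
grip_width: 0.0501
finger_force: 0.0
```

```bash
python3 d.py 3.6 0.12
```

```text
t 0.725 target [ 0.4832 -0.1852  0.12  ] d [0.2164 0.063  0.0861] rot [-1.000e-04 -1.000e-04 -7.265e-01]
q [ 0.92  0.41 -0.31  1.88  0.16  0.88  0.27] F [ 0.9 -1.  -1.1] w 0.0501002751589895 0.0
```

To row units: 0.216 m / 0.8 = 0.27, 0.176 m / 0.8 = 0.22, -0.726 rad / 3.1416 = -0.2311.

>>> step_hand([
  [0.05, [0.055, 0.0163, 0.0213], [0, 0, -0.0477]],
  [0.05, [0.11, 0.0325, 0.0425], [0, 0, -0.0955]],
  [0.05, [0.165, 0.0488, 0.0638], [0, 0, -0.1432]],
  [0.05, [0.22, 0.065, 0.085], [0, 0, -0.191]],
  [0.05, [0.27, 0.0788, 0.1075], [0, 0, -0.2311]],
])

```text
clock: 1.35
position: [0.4844, -0.1862, 0.1197]
tool_rot: [3.141, -0.0, 2.027]
force: [1.3, -1.7, 0.0]
grip_width: 0.05
finger_force: 0.0
```

```bash
python3 d.py 3.6 0.12;  python3 - <<'E'
from workcell import bot
import cv2
cv2.imwrite("pics/w1.png",bot.grab_frame("wrist"))
E
```

```text
t 1.35 target [ 0.4832 -0.1852  0.12  ] d [ 0.0014 -0.0006 -0.0003] rot [ 0.0002 -0.0002 -0.0017]
q [ 0.61  0.55 -0.47  1.96  0.37  0.72  0.37] F [ 1.3 -1.7  0. ] w 0.04998584203239056 0.0
```

View pics/w1.png

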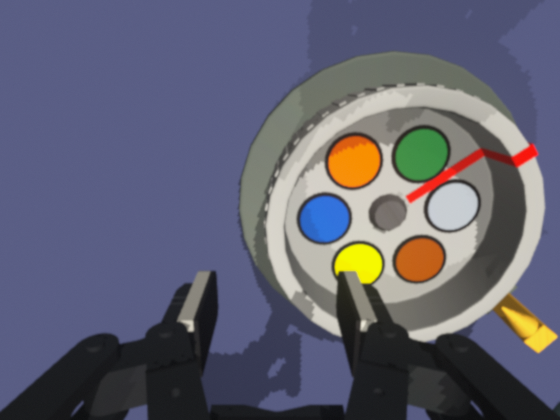

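The wrist view shows the fingers, with tips near (205,275) and (345,275), straddling the near rim around (290,300). Hub is at (388,212), mark end at (530,153). The alignment is good, so I'll go down and pinch.

To row units: 0.084 m / 0.8 = 0.105, 0.075 m / 0.8 = 0.0938.

>>> step_hand([
  [0.05, [0, 0, 0.0375], [0, 0, 0]],
  [0.05, [0, 0, 0.0688], [0, 0, 0]],
  [0.05, [0, 0, 0.0938], [0, 0, 0]],
  [0.05, [0, 0, 0.105], [0, 0, 0]],
], grip_force=25)

```text
clock: 1.9
position: [0.4831, -0.1875, 0.0353]
tool_rot: [-3.14, -0.001, 2.022]
force: [0.6, -0.6, -0.2]
grip_width: 0.0501
finger_force: 0.0
```

>>> step_hand([
  [0.03, [0, 0, 0], [0, 0, 0]],
  [0.005, [0, 0, 0], [0, 0, 0]],
  [0.005, [0, 0, 0], [0, 0, 0]],
  [0.005, [0, 0, 0], [0, 0, 0]],
  [0.005, [0, 0, 0], [0, 0, 0]],
], grip_force=25)

```text
clock: 2.52
position: [0.4845, -0.1867, 0.0371]
tool_rot: [3.14, 0.0, 2.024]
force: [2.2, 6.7, -0.8]
grip_width: 0.012
finger_force: 23.9
```

```bash
python3 d.py 3.47 0.036
```

```text
t 2.525 target [ 0.4795 -0.1762  0.036 ] d [0.0117 0.0001 0.0011] rot [1.900e-03 1.000e-04 1.248e-01]
q [ 0.54  0.68 -0.39  2.    0.47  0.55  0.28] F [ 2.2  6.7 -0.8] w 0.011991460092407195 23.86801688466221
```

Gripped at 12 mm with 24 N. Next I'll lead the rim clockwise along the arc, offset (r sin φ, r(1−cos φ)), in two halves of 0.65 rad.

To row units: 0.0451 m / 0.8 = 0.0564, 0.037 m / 0.8 = 0.0463, 0.65 rad / 3.1416 = 0.2069.

>>> step_hand([
  [0.005, [0.0121, 0.0008, 0], [0, 0, 0.0414]],
  [0.005, [0.024, 0.0031, 0], [0, 0, 0.0828]],
  [0.005, [0.0354, 0.007, 0], [0, 0, 0.1241]],
  [0.005, [0.0463, 0.0123, 0], [0, 0, 0.1655]],
  [0.005, [0.0564, 0.019, 0], [0, 0, 0.2069]],
])

```text
clock: 3.15
position: [0.4772, -0.1396, 0.0371]
tool_rot: [-3.141, -0.0, 1.369]
force: [-5.1, 5.2, 6.1]
grip_width: 0.0117
finger_force: 23.6
```

```bash
python3 d.py 2.295 0.036
```

```text
t 3.15 target [ 0.5006 -0.0964  0.036 ] d [0.0471 0.0143 0.0011] rot [-6.000e-04  0.000e+00  6.449e-01]
q [ 0.32  0.64 -0.21  2.06  0.28  0.47 -0.3 ] F [-5.1  5.2  6.1] w 0.011704799857716218 23.55035439133644
```

To row units: 0.0462 m / 0.8 = 0.0578, 0.0375 m / 0.8 = 0.0469, 0.65 rad / 3.1416 = 0.2069.

>>> step_hand([
  [0.005, [0.0121, 0.0008, 0], [0, 0, 0.0414]],
  [0.005, [0.024, 0.0031, 0], [0, 0, 0.0828]],
  [0.005, [0.0354, 0.007, 0], [0, 0, 0.1241]],
  [0.005, [0.0469, 0.0123, 0], [0, 0, 0.1655]],
  [0.005, [0.0578, 0.019, 0], [0, 0, 0.2069]],
])

```text
clock: 3.78
position: [0.5018, -0.0965, 0.0371]
tool_rot: [-3.141, -0.001, 0.72]
force: [-1.3, 4.7, 2.0]
grip_width: 0.0112
finger_force: 23.5
```

>>> step_hand([
  [0.005, [0, 0, 0], [0, 0, 0]],
  [0.005, [0, 0, 0], [0, 0, 0]],
])

```text
clock: 4.03
position: [0.5021, -0.0963, 0.0371]
tool_rot: [-3.141, -0.002, 0.725]
force: [-2.2, 10.0, 4.0]
grip_width: 0.0107
finger_force: 27.7
```

```bash
python3 d.py 2.295 0.036;  python3 - <<'E'
from workcell import bot
import cv2
im=bot.grab_frame("top"); cv2.imwrite("pics/t2.png",im)
cv2.imwrite("pics/z2.png",cv2.resize(im[160:320,300:460],None,fx=3.7,fy=3.7,interpolation=cv2.INTER_CUBIC))
E
```

```text
t 4.025 target [ 0.5006 -0.0964  0.036 ] d [-0.0011 -0.0009  0.001 ] rot [-0.0007 -0.0017  0.0005]
q [ 0.1   0.65 -0.04  2.03  0.05  0.46 -0.82] F [-2.2 10.   4. ] w 0.010665238021529775 27.65768587589264
```

View pics/z2.png

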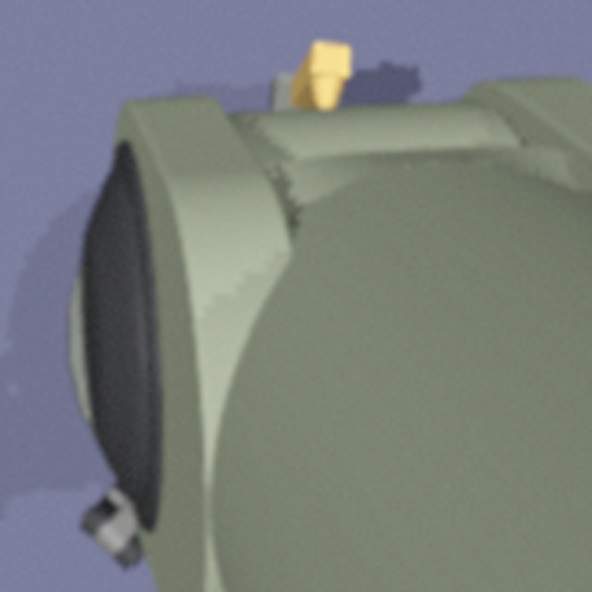

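The arm hides the wheel in the top camera; only the brass post, at crop (325,75), is visible. The wrist and scene cameras should show the mark.

```bash
python3 - <<'E'
from workcell import bot
import cv2,numpy as np
w=bot.grab_frame("wrist"); s=bot.grab_frame("scene"); cv2.imwrite("pics/s3.png",s); cv2.imwrite("pics/w3.png",w)
a=cv2.resize(s[130:240,160:320],(480,330),interpolation=cv2.INTER_CUBIC)
b=cv2.resize(w,(320,240),interpolation=cv2.INTER_AREA)
cv2.imwrite("pics/m3.png",np.hstack([a,cv2.copyMakeBorder(b,0,90,0,0,cv2.BORDER_CONSTANT)]))
E
```

```text
(no output)
```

View pics/m3.png

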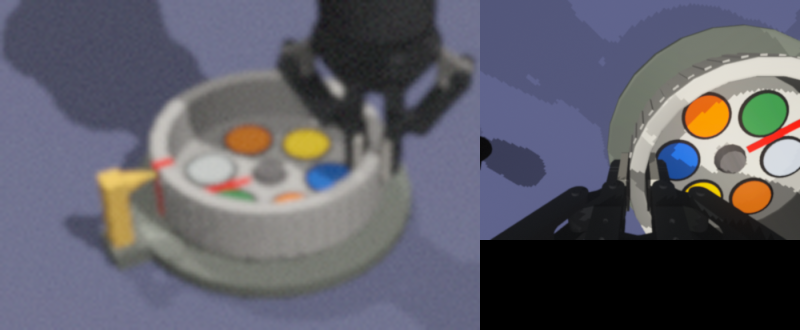

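In the scene crop the red mark now crosses the rim at crop (153–172,160–166), beside the pointer tip at about (155,175). In the full picture the mark's outer edge is at about (212,185.5) and the tip at (211.7,188.3). I'll measure the gap.

```bash
python3 - <<'E'
from workcell import bot
from h import *
k=bot.calibration("scene"); C=np.array([.55,-.1522])
q=lambda x,y:onz(k,[160+x/3,130+y/3],.06)[0,:2]
for n,x,y in(("mark",153,166),("mark in",172,160),("tip",155,175)):
    p=q(x,y)-C; print(n,p+C,np.hypot(*p),np.arctan2(p[1],p[0]))
E
```

```text
mark [ 0.62865201 -0.17355714] 0.08150010276965967 -0.2651463017282379
mark in [ 0.61535342 -0.17077476] 0.06794182274704653 -0.27691776306942895
tip [ 0.63298205 -0.16488018] 0.08394526571524585 -0.15163337400538454
```

By this view the mark is at most 9 mm off, inside the 18 mm limit but worth confirming. I'll release, lift clear, and check from above.

>>> step_hand([
  [0.03, [0, 0, 0], [0, 0, 0]],
  [0.05, [0, 0, 0], [0, 0, 0]],
  [0.05, [0, 0, 0], [0, 0, 0]],
])

```text
clock: 4.55
position: [0.5018, -0.0983, 0.0365]
tool_rot: [3.141, -0.0, 0.722]
force: [-0.1, 0.4, 0.2]
grip_width: 0.0502
finger_force: 0.0
```

>>> step_hand([
  [0.05, [0, 0, -0.0375], [0, 0, 0]],
  [0.05, [0, 0, -0.0875], [0, 0, 0]],
  [0.05, [0, 0, -0.15], [0, 0, 0]],
  [0.05, [-0.025, -0.05, -0.1875], [0, 0, 0]],
  [0.05, [-0.05, -0.1, -0.225], [0, 0, 0]],
])

```text
clock: 5.18
position: [0.4176, -0.0643, 0.2172]
tool_rot: [3.141, -0.0, 0.722]
force: [1.1, 0.3, 0.7]
grip_width: 0.0499
finger_force: 0.0
```

>>> step_hand([
  [0.05, [-0.05, 0.0125, 0], [0, 0, 0]],
  [0.05, [-0.1, 0.025, 0], [0, 0, 0]],
  [0.05, [-0.15, 0.0375, 0], [0, 0, 0]],
  [0.05, [-0.2125, 0.05, 0], [0, 0, 0]],
  [0.05, [-0.275, 0.0625, 0], [0, 0, 0]],
])

```text
clock: 5.8
position: [0.2858, -0.2487, 0.2166]
tool_rot: [3.141, -0.0, 0.723]
force: [1.7, -1.3, 0.3]
grip_width: 0.05
finger_force: 0.0
```

```bash
python3 - <<'E'
from workcell import bot
import cv2
im=bot.grab_frame("top"); cv2.imwrite("pics/t4.png",im)
cv2.imwrite("pics/z4.png",cv2.resize(im[160:320,300:460],None,fx=3.7,fy=3.7,interpolation=cv2.INTER_CUBIC))
E
```

```text
(no output)
```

View pics/z4.png

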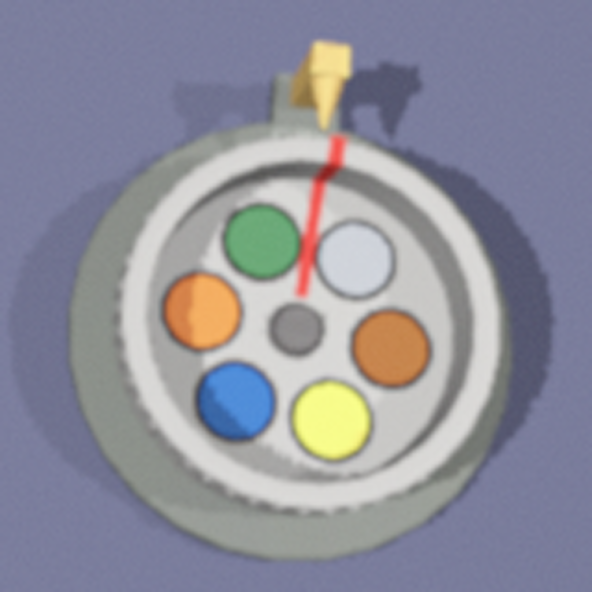

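From above, the mark's outer edge is at crop (339,137) and the tip at (324,128). At 2.35 px/mm that is about 7 mm, well inside 18 mm. The arm is clear of everything and the black wheel was never approached, so I'm handing the job in.

>>> step_hand([
  [0.05, [0, 0, 0], [0, 0, 0]],
  [0.05, [0, 0, 0], [0, 0, 0]],
])

```text
clock: 6.1
position: [0.2873, -0.2471, 0.2163]
tool_rot: [-3.142, -0.0, 0.724]
force: [0.4, 0.9, -0.1]
grip_width: 0.0494
finger_force: 0.0
```

```bash
python3 -c "
from workcell import bot
print(bot.job_done())"
```

```text
the job is handed in; nothing more can be done
None
```

I turned the silver wheel clockwise until its red mark was about 7 mm from the brass pointer's tip (limit 18 mm), released it, kept the arm away from the black wheel, and handed the job in at about 6 s; the hand-in returned no verdict.

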